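Zero the heat and refit the timer knob of an ultrasonic bath

ROBOT

A 6-joint arm with a two-finger parallel gripper is mounted at the origin on the work surface. World frame = base frame: x ahead of the robot, y to its left, z up, the work surface at z = 0. Lengths are in m, angles in degrees, forces in N, time in s.
With the tool pointing down it reaches from about 0.275 to 0.725 m from the base axis. Payload 15.9 kg.
Tool frame: the origin (TCP) lies on the centre line of the jaws, within the pads' length; the fingertips stand 17 mm ahead of it and the grasp point (between the pads) lies 2 mm behind it; x points along the fingers, z is the direction in which the jaws open and shut, and the axes are right-handed (so a half turn about x gives the same grasp; the last joint's range is limited). The gripper opens to 85 mm and grips with 20 to 120 N. Pads are 22 mm wide; open, the fingers measure 114 mm over their backs; the gripper's body (76 mm by 85 mm) begins 54 mm behind the grasp point. The pads swing forward as they close: fully open they stand 13 mm farther back than shut.
Start: joints at [-71.505, 12.198, -1.971, 75.831, 0, 90], TCP at [0.159, -0.474, 0.248] pointing down, gripper open.
Joint ranges: [-170.91, 170.91], [-42.67, 98.43], [-65.05, 77.54], [-120.47, 116.71], [-90, 82.35], [-180, 180]. Speed limits (degrees/s): [108.29, 108.29, 136.94, 147.25, 180, 180].

INTERFACE

Orientations are given as a 3x3 rotation matrix whose columns are the frame's x, y, z axes.
In Python, from station import movep, servo_line, move_joints, gripper_open, close_gripper, dwell, solve_ik, camera, MotionError, close_job, current_time, current_qpos, current_joint_velocities, current_joint_efforts, current_tool_pos, current_tcp_rot, current_force, current_moment, current_gripper_width gives the robot as it stands. The module is installed in compiled form; this text tells all that it offers. Calls block until the motion is done:
- movep(position, orientation): joint-space move of the TCP to a pose.
- servo_line(position, attitude=None, max_speed=0.15, contact_N=None): straight line of the TCP; attitude=None keeps the orientation; max_speed is the mean speed in m/s. With contact_N (N) it stops when the force on the tool has changed by that much, and returns True; else False.
- move_joints(angles): joint-space move.
- gripper_open() and close_gripper(newtons=None): open the fingers fully, or close them until they stop; newtons is the grip in N (None keeps the last).
- dwell(seconds).
- solve_ik(position, orientation): joint angles nearest the present ones, or None.
- camera(name): name is "scene" or "top"; returns a dict with "image" (420x560x3 uint8, red, green, blue), "mtx" (3x3 intrinsics, pixels), "k1" (the pictures are not rectified: a ray, as slopes to the right and down, at radius r is drawn at 1 + k1 r^2 times it, then the intrinsics apply), "rvec" (rotation vector, rad) and "tvec" (3), from world to camera coordinates, as OpenCV has them. Camera axes: x right, y down, z forward; pixel columns grow to the right and rows downward; lengths in m; the calibration is good to about 2 mm. A picture is of the moment at which its call begins. There is no depth.
A pose or a line that the arm cannot do raises MotionError and nothing moves.
- close_job(): hands the job in, once; it reports no verdict.
Readings, each from a call of its own:
- current_time(): time.
- current_qpos(): joint angles.
- current_joint_velocities(): joint speeds.
- current_joint_efforts(): joint torques, N m.
- current_tool_pos(): TCP position.
- current_tcp_rot(): TCP orientation.
- current_force(): force on the tool from outside, world axes, zero at the start.
- current_moment(): the same for the moment, N m.
- current_gripper_width(): finger opening in m.
Only numpy, scipy, OpenCV 4.12 (cv2) and the standard library are available. Lean on these libraries where they do the work, as an engineer would, in place of code of your own. Each camera call takes 0.05 s, during which the arm holds its last target.

TASK

The timer knob has come off the ultrasonic instrument bath and lies on the tray stack. First turn the bath's heat knob anticlockwise (seen from above) all the way back to its zero stop, then pick up the loose knob, turn it so that its bore matches the D-shaped timer spindle, push it fully onto the spindle and press it down against the spindle's spring. Finish while still holding it pressed down, with the heat still at zero, and leave the bottle, beaker and jar where they stand.

Things in the scene. Friction and masses are not known exactly. Their poses are not given: they have to be found in the camera images.
- bath: Fixed white ultrasonic bath. Origin on the table under the middle of its control deck; x points from its front to the tank behind, y to its left. The level grey deck is 130 mm deep, 300 mm wide, 115 mm above the table; tank and lid behind it (x 65 to 215 mm) rise to 154 mm. Heat knob and timer spindle stand on the deck about 150 mm apart side by side, either one on the left.
- heat (a joint): Angle of the heat knob in rad: 0 at its zero stop, growing clockwise seen from above (up to 4.7). At 0 the end of its bar with the white line points to the bath's front, at the longest mark of its scale. Stays where it is left; turning takes about 0.05 N m.
- heat_grip (a point): Black heat knob mounted on the deck: point on its vertical axis at the height to grip, 37 mm above the deck. Disc 44 mm across whose top is 14 mm above the deck, and on it an upright grip bar 42 mm long, 14 mm wide, from 14 to 44 mm above the deck. The point turns with the knob: its x axis lies along the bar, the white line is at the -x end, z is up.
- spindle_top (a point): Centre of the top of the bare aluminium timer spindle, which stands upright in a flat black collar (60 mm across, 2 mm high) on the deck. The spindle is 16 mm in diameter, its top 22 mm above the deck, with one flat 4.5 mm from the axis over its whole length; the x axis points from the spindle axis out through the flat, z is up. It cannot turn. Its top edge is chamfered 1.2 mm.
- spindle (a joint): How far the spindle is pushed down, in m: 0 at rest, 0.005 at the bottom. A spring pushes it up with about 4 N at rest and 8 N at the bottom.
- knob_center (a point): Loose black timer knob, 45 g, upright (bore down) on the trays: point on its axis half-way up, 21 mm above its underside. Round skirt 48 mm across, 16 mm high; on it a grip bar 14 mm wide, from 16 to 42 mm above the underside, parallel-sided from x = -21 to +16 mm, then tapering to a pointer nose at x = +30 mm; white line on top by the nose. The x axis points to the nose, z up.
- knob: The same loose knob; origin at the centre of its underside, same axes. The D bore in the underside is 14 mm deep, 17.4 mm across, its flat on the nose side 5.2 mm from the axis (0.7 mm clearance all round, mouth chamfered): it goes on when the nose points the same way as the spindle's flat. Fully on, the knob's centre is 7 mm above the spindle's top.
- trays: Fixed stack of perforated aluminium instrument trays, 200 (x) by 170 (y) mm, origin on the table under its centre; the knob stands on its upper floor, 54 mm above the table, inside a rim that rises to 61 mm.
- flask: Bystander: white plastic bottle, 64 mm across, 150 mm tall, on the table; origin at the centre of its underside.
- beaker: Bystander: steel beaker, 72 mm across, 80 mm tall, on the table; origin at the centre of its underside.
- jar: Bystander: amber jar with white lid, 70 mm across, 70 mm tall, on the table; origin at the centre of its underside.

How it is judged:
By the outcome, as a careful person would: the job done as asked, in the order asked, and still so for the second after the job is handed in, while the arm keeps its last pose, push and grip.
It also fails if it takes over 58 s, if anything falls off the work surface, if the arm or the gripper's body presses on something with over 40 N, if the wrist force passes 120 N, or if a joint passes its speed limit or range.

## Working session

There is one attempt and no reset: what is moved stays moved. The work goes in short steps, each a Python script; the robot and the scene stay as the last script left them, time stands still between calls to the robot, and variables do not carry over. Pictures are saved under pics/ and viewed, and the job is handed in when it is done.

```bash
ls; mkdir -p pics
python3 - <<'E'
from station import *
import cv2, numpy as np, pickle
for n in ("scene","top"):
    c=camera(n); cv2.imwrite(f"pics/{n}0.png",c["image"][:,:,::-1])
    pickle.dump(c,open(f"{n}0.pkl","wb"))
    R=cv2.Rodrigues(np.array(c["rvec"]))[0]; print(n,c["mtx"],c["k1"],(-R.T@np.array(c["tvec"]).ravel()),R[2])
print(current_time(),current_tcp_rot())
E
```

```text
pics
scene [[481.16213329   0.         289.9388837 ]
 [  0.         481.16213329 206.28283955]
 [  0.           0.           1.        ]] -0.11106988345454001 [ 1.30685754 -0.19366341  1.57007636] [-0.48622359  0.14014123 -0.86252365]
top [[545.10461543   0.         277.51785298]
 [  0.         545.10461543 207.56297719]
 [  0.           0.           1.        ]] -0.030388651960509373 [0.32240781 0.06623335 1.54176996] [ 0.12623057 -0.00628586 -0.99198101]
0.1 [[-2.96784183e-04  9.48359672e-01  3.17196855e-01]
 [ 9.36058701e-04  3.17196993e-01 -9.48359210e-01]
 [-9.99999518e-01  1.54568627e-05 -9.81859372e-04]]
```

View pics/scene0.png

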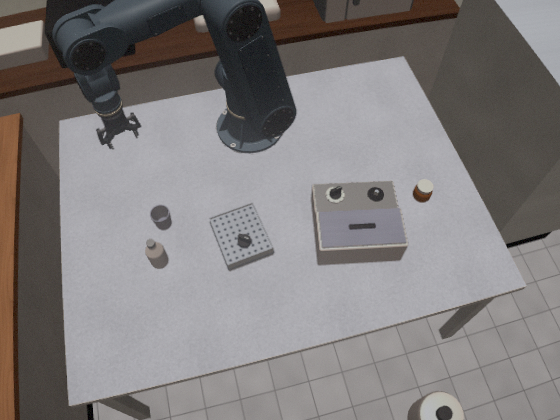

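View pics/top0.png

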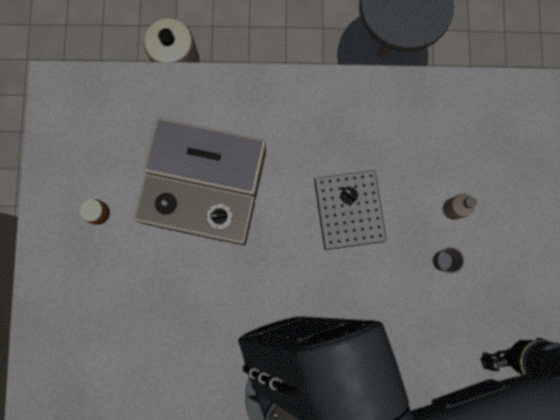

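The scene view shows the bath at about (360,215), the trays at (241,236) and the loose knob at (245,240). In the top view the heat knob, with its white scale ring, is at (219,215), the spindle at (165,203) and the loose knob at (348,195). I'll enlarge these.

```bash
cat > h.py <<'E'
import cv2, numpy as np, pickle
def load(n): return pickle.load(open(n+".pkl","rb"))
def crop(c,x0,y0,w,h,s,name):
    im=c["image"][y0:y0+h,x0:x0+w,::-1]
    im=cv2.resize(im,None,fx=s,fy=s,interpolation=cv2.INTER_CUBIC)
    im=cv2.convertScaleAbs(im,alpha=1.5)
    for i in range(0,w,10): cv2.line(im,(i*s,0),(i*s,8 if i%50 else 16),(0,255,255),1); cv2.putText(im,str(x0+i),(i*s,26),0,.35,(0,255,255))
    for i in range(0,h,10): cv2.line(im,(0,i*s),(8,i*s),(0,255,255),1); cv2.putText(im,str(y0+i),(10,i*s+4),0,.35,(0,255,255))
    cv2.imwrite("pics/"+name,im)
def ray(c,u,v):
    K=np.array(c["mtx"]);d=np.array([c["k1"],0,0,0,0.])
    p=cv2.undistortPoints(np.array([[[u,v]]],float),K,d)[0,0]
    R=cv2.Rodrigues(np.array(c["rvec"],float))[0];t=np.array(c["tvec"],float).ravel()
    return -R.T@t, R.T@np.array([p[0],p[1],1])
def atz(c,u,v,z):
    o,d=ray(c,u,v); return o+d*(z-o[2])/d[2]
def proj(c,P):
    return cv2.projectPoints(np.array(P,float).reshape(-1,1,3),np.array(c["rvec"],float),np.array(c["tvec"],float),np.array(c["mtx"]),np.array([c["k1"],0,0,0,0.]))[0][:,0]
E
python3 - <<'E'
from h import *
t=load("top0"); s=load("scene0")
crop(t,130,110,140,140,5,"t_bath.png"); crop(t,310,160,80,100,6,"t_tray.png")
crop(s,305,170,110,95,7,"s_bath.png"); crop(s,200,195,80,80,7,"s_tray.png")
E
```

```text
(no output)
```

View pics/t_bath.png

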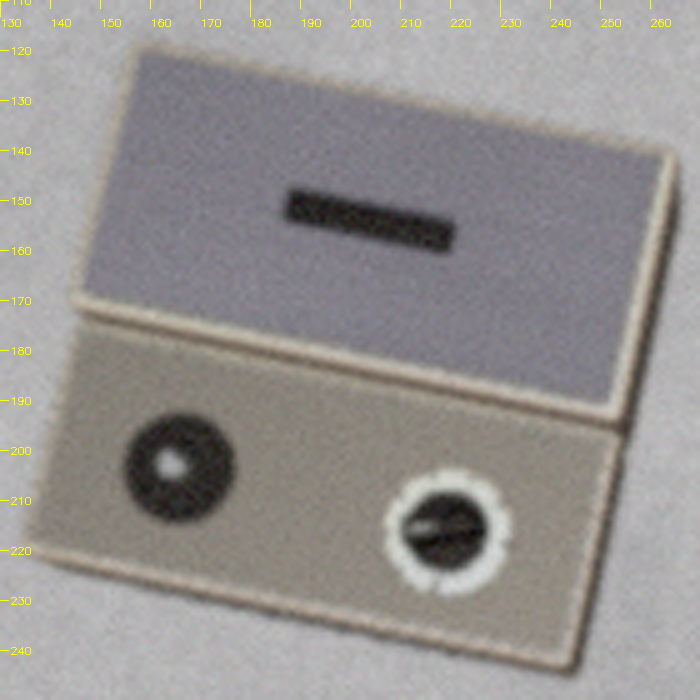

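View pics/t_tray.png

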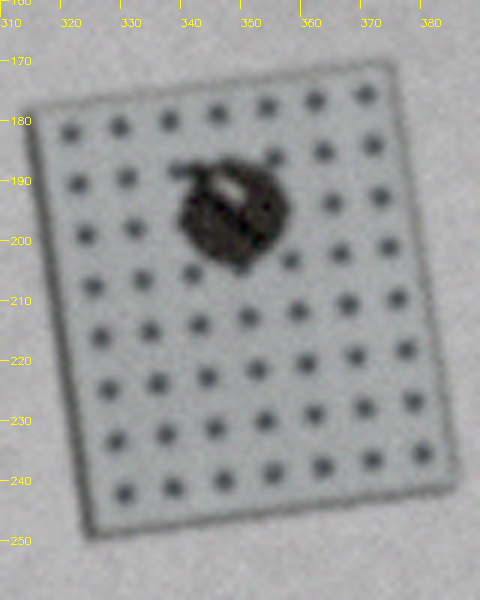

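View pics/s_bath.png

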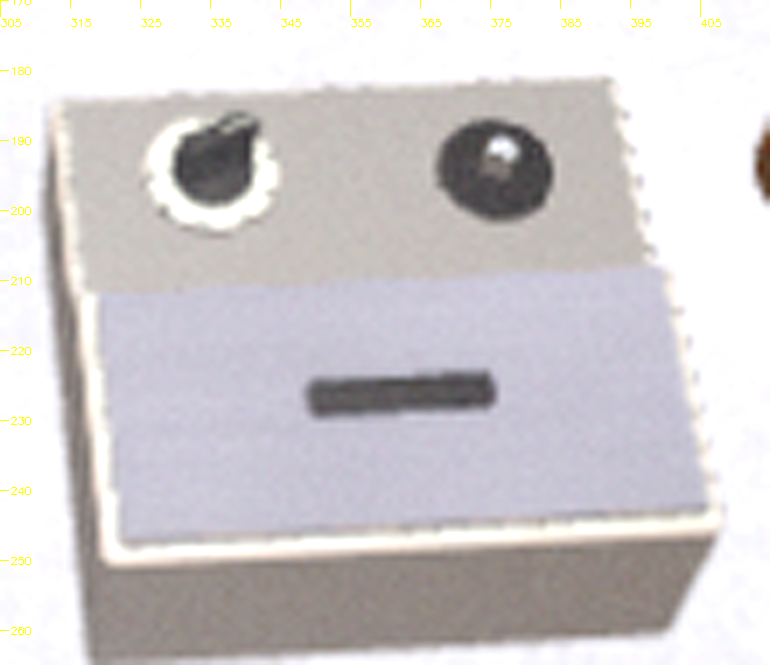

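View pics/s_tray.png

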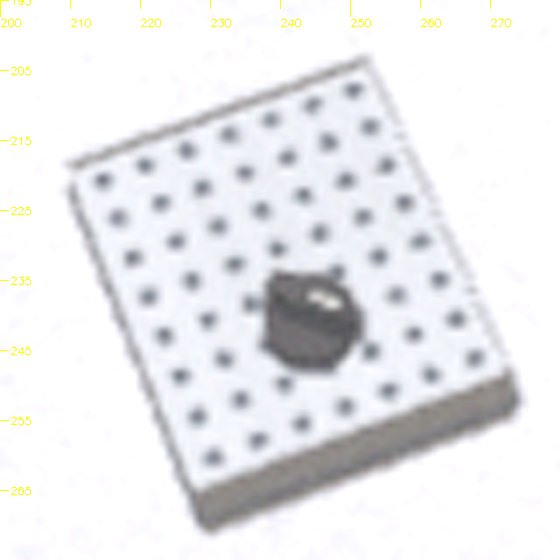

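The heat knob's white line points roughly to image left. The loose knob's nose points up-left in the top view, and the spindle shows as a bright blob at about (164,202). I'll average several frames and fit the poses.

Run:
```python
from station import *
import cv2, numpy as np, pickle
for n in ("scene","top"):
    L=[camera(n) for _ in range(12)]
    I=np.stack([c["image"].astype(float) for c in L]); print(I.std(0).mean())
    c=L[0]; c["f"]=I.mean(0); c["image"]=I.mean(0).astype(np.uint8)
    pickle.dump(c,open(f"{n}1.pkl","wb"))
print(current_time())
from h import *
t=load("top1"); s=load("scene1")
crop(t,148,187,36,32,20,"t_sp.png"); crop(t,200,198,36,34,20,"t_heat.png"); crop(t,332,178,32,30,20,"t_knob.png")
crop(s,360,180,30,28,20,"s_sp.png"); crop(s,322,180,28,28,20,"s_heat.png");crop(s,230,228,28,26,20,"s_knob.png")
a=[cv2.imread(f"pics/{x}.png") for x in("t_sp","t_heat","t_knob","s_sp","s_heat","s_knob")]
a=[cv2.copyMakeBorder(x,0,680-x.shape[0],0,720-x.shape[1],0) for x in a]
m=np.vstack([np.hstack(a[:3]),np.hstack(a[3:])]); cv2.imwrite("pics/m.png",cv2.resize(m,(800,504),interpolation=cv2.INTER_AREA))
```

```text
1.4762411050987327
2.1550548153480373
1.3
```

View pics/m.png

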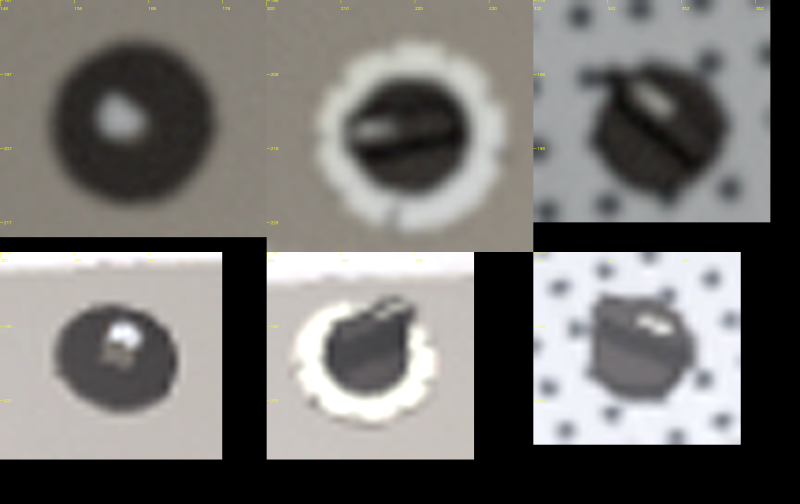

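View pics/t_sp.png

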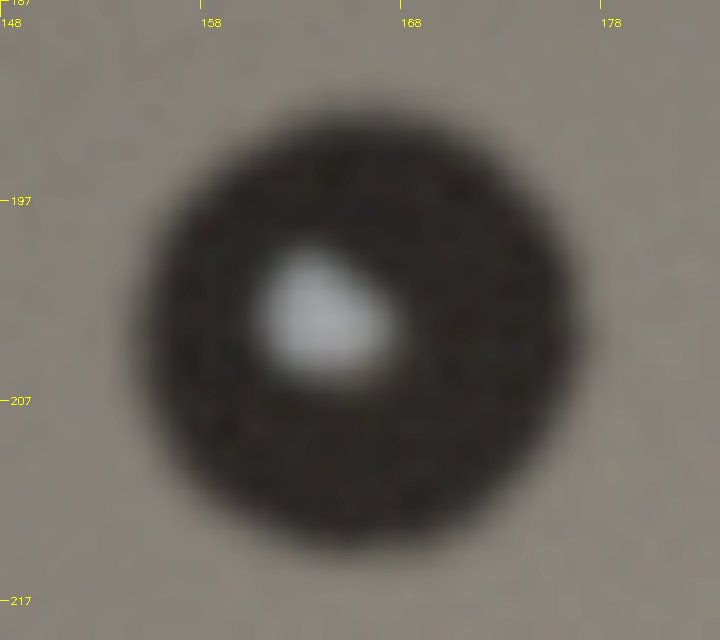

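View pics/s_sp.png

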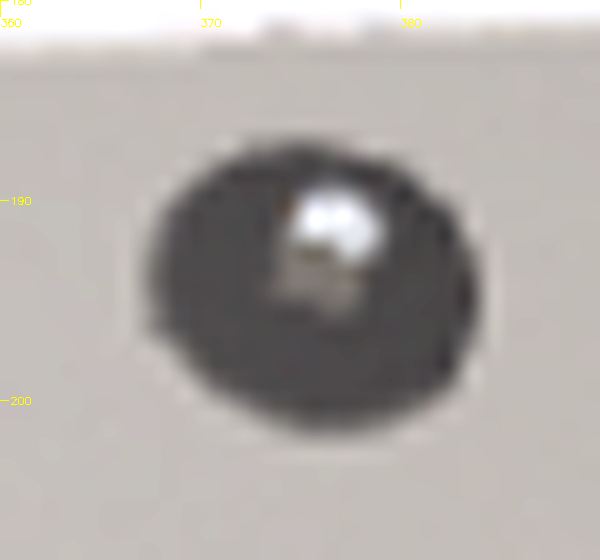

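View pics/t_knob.png

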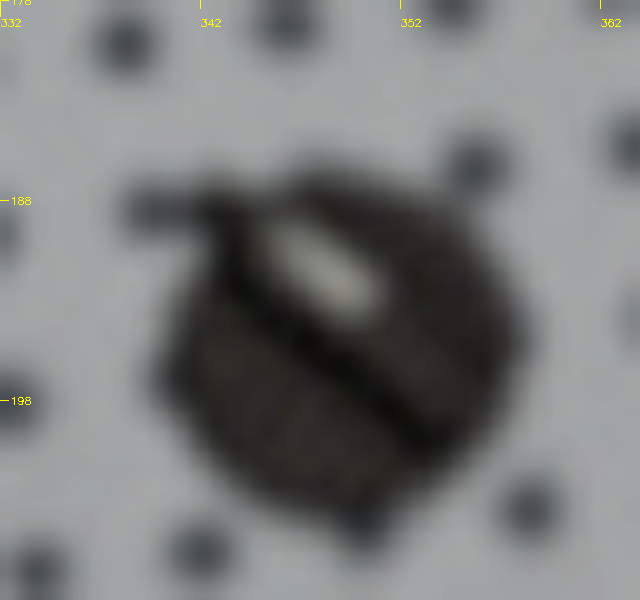

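View pics/t_heat.png

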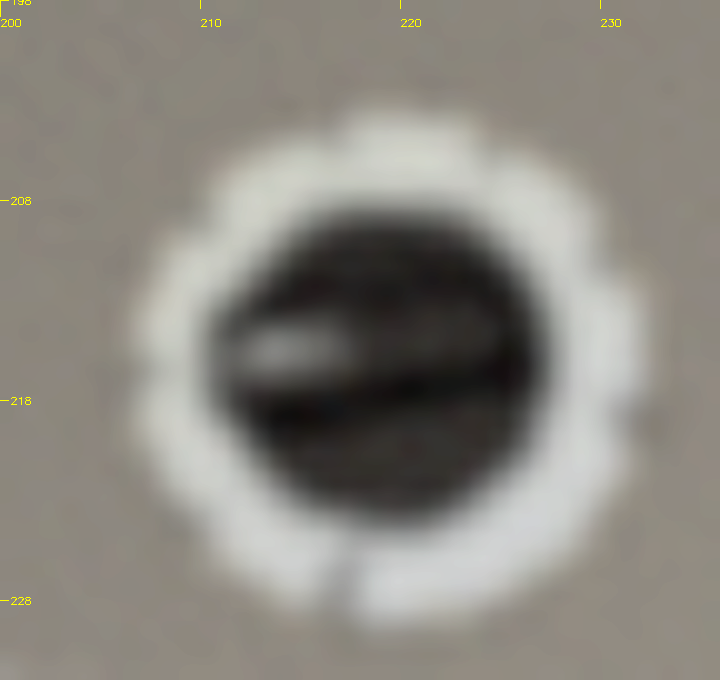

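```bash
cat > fit.py <<'E'
from h import *
from scipy.optimize import minimize, least_squares
def ellc(c,x0,y0,w,h,thr,dark,z):
    g=c["f"].mean(2)[y0:y0+h,x0:x0+w]; S=8
    G=cv2.resize(g,None,fx=S,fy=S,interpolation=cv2.INTER_CUBIC)
    m=((G<thr) if dark else (G>thr)).astype(np.uint8)
    cs=cv2.findContours(m,cv2.RETR_EXTERNAL,cv2.CHAIN_APPROX_NONE)[0]
    k=max(cs,key=cv2.contourArea)
    k=cv2.convexHull(k)[:,0].astype(float)
    px=np.stack([x0+(k[:,0]+.5)/S-.5,y0+(k[:,1]+.5)/S-.5],1)
    W=np.array([atz(c,u,v,z)[:2] for u,v in px])
    # circle fit with fill
    f=lambda p:np.hypot(W[:,0]-p[0],W[:,1]-p[1])-p[2]
    r=least_squares(f,[*W.mean(0),.03],loss='soft_l1',f_scale=.001); return r.x, np.sqrt(np.mean(r.fun**2))
def render(c,polys,x0,y0,w,h,S=8):
    """polys: list of (Nx3 world, value_index) -> labels painted in order; returns coverage stack"""
    lab=np.zeros((h*S,w*S),np.uint8)
    for P,v in polys:
        q=proj(c,P); q=(q-[x0,y0]+.5)*S-.5
        if v>=100: q=cv2.convexHull(q.astype(np.float32))[:,0]; v-=100
        cv2.fillPoly(lab,[np.round(q*16).astype(np.int32)],int(v),shift=4)
    return lab
def fitpose(terms,p0,steps):
    """terms: list of (cam,box,polyfun,nlab,sigma)"""
    def cost(p,full=False):
        tot=0
        for c,(x0,y0,w,h),pf,n,sg in terms:
            lab=render(c,pf(p),x0,y0,w,h)
            A=[]
            for i in range(n):
                m=cv2.GaussianBlur((lab==i).astype(np.float32),(0,0),sg*8)
                A.append(cv2.resize(m,(w,h),interpolation=cv2.INTER_AREA).ravel())
            A=np.array(A).T; y=c["f"].mean(2)[y0:y0+h,x0:x0+w].ravel()
            s=np.linalg.lstsq(A,y,rcond=None)[0]; r=A@s-y
            tot+=np.mean(r**2)/y.var()
        return tot
    sim=np.vstack([p0]+[np.array(p0)+np.eye(len(p0))[i]*steps[i] for i in range(len(p0))])
    r=minimize(cost,p0,method='Nelder-Mead',options=dict(initial_simplex=sim,xatol=1e-5,fatol=1e-6,maxiter=400))
    return r.x,r.fun
def circ(x,y,r,z,n=48):
    a=np.linspace(0,2*np.pi,n,endpoint=False); return np.c_[x+r*np.cos(a),y+r*np.sin(a),np.full(n,z)]
def dpoly(x,y,r,fl,yaw,z):
    b=np.arccos(fl/r); a=np.linspace(b,2*np.pi-b,40)+yaw
    return np.c_[x+r*np.cos(a),y+r*np.sin(a),np.full(40,z)]
def barp(x,y,yaw,pts,z):
    p=np.array(pts); R=np.array([[np.cos(yaw),-np.sin(yaw)],[np.sin(yaw),np.cos(yaw)]])
    q=p@R.T+[x,y]; return np.c_[q,np.full(len(q),z)]
E
python3 - <<'E'
from fit import *
t=load("top1"); s=load("scene1")
print("collar top",ellc(t,148,187,36,32,90,True,.117)); print("collar sc",ellc(s,362,184,26,20,125,True,.117))
print("ring top",ellc(t,200,198,36,36,165,False,.115)); print("ring sc",ellc(s,322,184,26,22,228,False,.115))
E=lambda x,y,x0,y0,S:(x0+(x+.5)/S-.5,y0+(y+.5)/S-.5)
for nm,p,z in (("BL",(138,45),.154),("BR",(677,152),.154),("FL",(72,300),.154),("FR",(622,412),.154),("DFL",(28,548),.115),("DFR",(575,668),.115)):
    print(nm,atz(t,*E(*p,130,110,5),z))
for nm,p,z in (("DFL",(612,80),.115),("DFR",(50,103),.115),("BL",(720,522),.154),("BR",(107,560),.154)):
    print("s",nm,atz(s,*E(*p,305,170,7),z))
E
```

```text
collar top (array([0.51344204, 0.35280476, 0.06357773]), np.float64(0.0007917295678293604))
collar sc (array([0.51368653, 0.35194068, 0.0343883 ]), np.float64(0.0008030514181236136))Traceback (most recent call last):
  File "<stdin>", line 4, in <module>
  File "fit.py", line 8, in ellc
    k=max(cs,key=cv2.contourArea)
ValueError: max() iterable argument is empty
```

Run:
```python
from fit import *
t=load("top1"); s=load("scene1")
print("collar top",ellc(t,148,187,36,32,55,True,.117)); print("collar sc",ellc(s,362,184,26,20,88,True,.117))
print("ring top",ellc(t,200,198,36,36,112,False,.115)); print("ring sc",ellc(s,322,184,26,22,157,False,.115))
E=lambda x,y,x0,y0,S:(x0+(x+.5)/S-.5,y0+(y+.5)/S-.5)
for nm,p,z in (("BL",(138,45),.154),("BR",(677,152),.154),("FL",(72,300),.154),("FR",(622,412),.154),("DFL",(28,548),.115),("DFR",(575,668),.115)):
    print(nm,atz(t,*E(*p,130,110,5),z))
for nm,p,z in (("DFL",(612,80),.115),("DFR",(50,103),.115),("BL",(720,522),.154),("BR",(107,560),.154)):
    print("s",nm,atz(s,*E(*p,305,170,7),z))
```

```text
collar top (array([0.51134794, 0.35280218, 0.02896604]), np.float64(0.0001986375948019457))
collar sc (array([0.51396546, 0.35179821, 0.03014896]), np.float64(0.00045552813626662463))
ring top (array([0.47962447, 0.2105968 , 0.03360809]), np.float64(0.00024407499797972866))
ring sc (array([0.47744058, 0.21034004, 0.03345639]), np.float64(0.0002772488440894894))
BL [0.72978449 0.37593697 0.154     ]
BR [0.67618357 0.09236416 0.154     ]
FL [0.59330884 0.40442075 0.154     ]
FR [0.53856168 0.11851463 0.154     ]
DFL [0.46792246 0.4312731  0.115     ]
DFR [0.40879875 0.14210245 0.115     ]
s DFL [0.47614559 0.43090285 0.115     ]
s DFR [0.41729502 0.14241426 0.115     ]
s BL [0.74503336 0.37435336 0.154     ]
s BR [0.69037284 0.08871466 0.154     ]
```

```bash
cat > run1.py <<'E'
from fit import *
t=load("top1"); s=load("scene1")
# spindle D + collar in top, free centre of both
def pf(p): return [(circ(p[3],p[4],.030,.117),1),(dpoly(p[0],p[1],.0075,.0042,p[2],.137),2)]
for y0 in (-100,-30,0,30):
    r=fitpose([(t,(148,187,36,32),pf,3,.7)],[.512,.353,np.radians(y0),.512,.353],[.002,.002,.3,.002,.002]); print("D top",r[0][:2],np.degrees(r[0][2]),r[0][3:],r[1])
def pf2(p):
    return [(circ(p[3],p[4],.030,.117),1),(np.vstack([dpoly(p[0],p[1],.008,.0045,p[2],.117),dpoly(p[0],p[1],.008,.0045,p[2],.136)]),102),(dpoly(p[0],p[1],.0075,.0042,p[2],.137),3)]
for y0 in (-60,-30,0):
    r=fitpose([(s,(362,184,26,20),pf2,4,.5)],[.512,.353,np.radians(y0),.512,.353],[.002,.002,.3,.002,.002]); print("D sc",r[0][:2],np.degrees(r[0][2]),r[0][3:],r[1])
# loose knob silhouettes + line
bar=[(-.021,-.007),(.016,-.007),(.030,-.0005),(.030,.0005),(.016,.007),(-.021,.007)]
def kn(p):
    a=np.vstack([circ(p[0],p[1],.024,.054),circ(p[0],p[1],.024,.070)])
    b=np.vstack([barp(p[0],p[1],p[2],bar,.070),barp(p[0],p[1],p[2],bar,.096)])
    return [(a,101),(b,101)]
for c,box,n in ((t,(336,183,24,24),"top"),(s,(232,229,22,22),"sc")):
    q=atz(c,348,194.5,.07) if n=="top" else atz(c,244,240.5,.07)
    for y0 in (20,45,70):
        r=fitpose([(c,box,kn,2,.6)],[q[0],q[1],np.radians(y0)],[.003,.003,.3]); print("knob",n,r[0][:2],np.degrees(r[0][2]),r[1])
E
python3 run1.py
```

```text
D top [0.51092269 0.35244917] -52.13563114062501 [0.51114722 0.35272758] 0.01728780755283626
D top [0.51124425 0.35283688] -34.97292206134066 [0.51147288 0.35280164] 0.016367398977088717
D top [0.51118431 0.35258557] -33.430031533234676 [0.51146638 0.35275617] 0.016154717422922283
D top [0.51171772 0.35363808] 27.632024586814005 [0.51146034 0.35306889] 0.025460688336485602
D sc [0.51380355 0.35151046] -50.03961618739187 [0.51391787 0.35162459] 0.014986397592590194
D sc [0.51417049 0.35170056] -29.78771337220807 [0.51392947 0.35171412] 0.01439664078924563
D sc [0.51398551 0.35168562] -24.212460376144033 [0.51393575 0.35173046] 0.015002059345456417
knob top [ 0.54816778 -0.13800271] 54.858590594776665 0.15019752961646432
knob top [ 0.54813535 -0.13791089] 54.79431458053137 0.1499616508965422
knob top [ 0.54816467 -0.13759623] 95.97840517603349 0.19423178504706531
knob sc [ 0.55146011 -0.13979765] 55.02447787806167 0.17023875181138326
knob sc [ 0.55100564 -0.13967561] 55.275823925372414 0.1703394085650248
knob sc [ 0.55103039 -0.13967787] 53.44403793966851 0.1699884148628641
```

```bash
cat > run2.py <<'E'
from fit import *
t=load("top1"); s=load("scene1")
for rr in (.0068,.0074,.008):
  fl=.0045-(.008-rr)
  out=[]
  for y in range(-65,5,5):
    yaw=np.radians(y)
    def pf(p): return [(circ(p[0],p[1],.030,.117),1),(dpoly(p[0],p[1],rr,fl,yaw,.137),2)]
    def pf2(p): return [(circ(p[0],p[1],.030,.117),1),(np.vstack([dpoly(p[0],p[1],.008,.0045,yaw,.117),dpoly(p[0],p[1],.008,.0045,yaw,.136)]),102),(dpoly(p[0],p[1],rr,fl,yaw,.137),3)]
    a=fitpose([(t,(148,187,36,32),pf,3,.7)],[.5113,.3528],[.001,.001])[1]
    b=fitpose([(s,(362,184,26,20),pf2,4,.5)],[.5139,.3517],[.001,.001])[1]
    out.append((y,round(a*1e4),round(b*1e4)))
  print(rr,out)
# heat bar
E
python3 run2.py
cat > run3.py <<'E'
from fit import *
t=load("top1"); s=load("scene1")
L=[(-.021,-.0015),(-.003,-.0015),(-.003,.0015),(-.021,.0015)]
for y in range(-120,-40,10):
    def pf(p):
        x,yy,w=p
        return [(circ(x,yy,.0336,.115),1),(np.vstack([circ(x,yy,.022,.115),circ(x,yy,.022,.129)]),102),
         (np.vstack([barp(x,yy,w,[(-.021,-.007),(.021,-.007),(.021,.007),(-.021,.007)],z) for z in (.129,.159)]),103),
         (barp(x,yy,w,[(-.021,-.007),(.021,-.007),(.021,.007),(-.021,.007)],.159),104-100),(barp(x,yy,w,L,.159),5)]
    r=fitpose([(t,(200,198,36,36),pf,6,.7)],[.4796,.2106,np.radians(y)],[.001,.001,.15]); 
    r2=fitpose([(s,(322,184,26,22),pf,6,.5)],[.478,.2106,np.radians(y)],[.001,.001,.15]); 
    print(y,r[0][:2],np.degrees(r[0][2]),r[1],"sc",r2[0][:2],np.degrees(r2[0][2]),r2[1])
E
python3 run3.py
```

```text
0.0068 [(-65, 254, 173), (-60, 245, 167), (-55, 235, 154), (-50, 233, 146), (-45, 232, 141), (-40, 223, 140), (-35, 222, 139), (-30, 223, 142), (-25, 222, 146), (-20, 227, 150), (-15, 240, 154), (-10, 247, 169), (-5, 250, 180), (0, 262, 192)]
0.0074 [(-65, 210, 167), (-60, 201, 160), (-55, 189, 154), (-50, 182, 147), (-45, 181, 144), (-40, 177, 142), (-35, 173, 140), (-30, 174, 143), (-25, 176, 146), (-20, 181, 150), (-15, 195, 154), (-10, 201, 169), (-5, 202, 178), (0, 214, 197)]
0.008 [(-65, 188, 187), (-60, 182, 181), (-55, 167, 178), (-50, 160, 172), (-45, 155, 165), (-40, 151, 160), (-35, 150, 165), (-30, 148, 169), (-25, 152, 168), (-20, 156, 174), (-15, 171, 178), (-10, 177, 194), (-5, 185, 205), (0, 192, 216)]
-120 [0.47922122 0.21066316] -76.12335601587725 0.06924835333035201 sc [0.47591079 0.21136965] -109.964588526334 0.1262589749566024
-110 [0.47934061 0.21066373] -74.68658061559626 0.06897205021925862 sc [0.47615535 0.21171011] -111.67369186750004 0.12325583796977432
-100 [0.47920511 0.21064268] -73.77700120674635 0.06927953499581684 sc [0.47667929 0.21159164] -69.70498498162935 0.09559192345904526
-90 [0.47922771 0.21035269] -76.1410824112976 0.06951147475243909 sc [0.47658323 0.21122301] -71.01273465860528 0.09533354928544263
-80 [0.47934945 0.21061648] -73.86215893385639 0.06966531562009852 sc [0.47662273 0.21137687] -69.26615927219181 0.09619143881480272
-70 [0.4792948  0.21055978] -75.70491041381823 0.07064841166746616 sc [0.47661245 0.21136075] -69.73449145945412 0.0952628500293174
-60 [0.47920263 0.21066334] -74.43664845854856 0.06929479700247074 sc [0.47635438 0.21152234] -71.93780557182856 0.09598089674135717
-50 [0.4792809  0.21036541] -75.84015403620384 0.07026638611481799 sc [0.47660577 0.21138199] -72.8327778608554 0.09453089833826452
```

```bash
cat > rob.py <<'E'
from station import *
import numpy as np
def R(yaw):
    a=np.radians(yaw); x=np.array([0,0,-1.]); z=np.array([np.cos(a),np.sin(a),0]); return np.c_[x,np.cross(z,x),z]
def st(m=""):
    print(m,"t",round(current_time(),2),"p",np.round(current_tool_pos(),4),"F",np.round(current_force(),1),"M",np.round(current_moment(),3),"w",round(current_gripper_width(),4))
E
python3 - <<'E'
from rob import *
for n,p,ys in (("heat",(.4785,.2108,.15),(15,79,-165,-101)),("knob",(.5497,-.1388,.09),(145,-35)),("spin",(.5125,.3523,.16),(55,-125))):
    for y in ys:
        q=solve_ik(p,R(y)); print(n,y,None if q is None else np.round(q,1))
E
```

```text
heat 15 [ 23.8  17.1 -10.   62.9   0.   98.8]
heat 79 [ 23.8  17.1 -10.   62.9   0.   34.8]
heat -165 [ 23.8  17.1 -10.   62.9   0.  -81.2]
heat -101 [  23.8   17.1  -10.    62.9    0.  -145.2]
knob 145 [-14.2  24.4  -8.5  57.1   0.  -69.2]
knob -35 [-14.2  24.4  -8.5  57.1   0.  110.8]
spin 55 [34.5 28.3  8.1 69.8  0.  69.5]
spin -125 [  34.5   28.3    8.1   69.8    0.  -110.5]
```

Run:
```python
from rob import *
H=[.4785,.2108]
gripper_open()
movep([*H,.26],R(15)); st("hover")
print(servo_line([*H,.17],max_speed=.12,contact_N=6)); print(servo_line([*H,.150],max_speed=.04,contact_N=6)); st("down")
close_gripper(25); st("closed"); dwell(.2); st()
import cv2
for n in("top","scene"): cv2.imwrite(f"pics/heatgrip_{n}.png",camera(n)["image"][:,:,::-1])
```

```text
hover t 4.18 p [0.4787 0.2102 0.26  ] F [-0.5 -0.1  0.2] M [ 0.04  -0.006 -0.002] w 0.0855
False
False
down t 5.73 p [0.4785 0.2108 0.15  ] F [-0.7  0.4  0.2] M [-0.021 -0.014 -0.008] w 0.0855
closed t 6.38 p [0.4788 0.211  0.1502] F [3.1 2.2 0.6] M [ 0.396 -0.513  0.062] w 0.0136
 t 6.58 p [0.4788 0.211  0.1502] F [ 3.1  3.2 -0. ] M [ 0.586 -0.768  0.022] w 0.0136
```

Run:
```python
from rob import *
H=[.4788,.2110,.150]
for y in (30,45,60,70,74,77):
    servo_line(H,R(y),max_speed=.05); dwell(.1); st(y)
    z=current_tcp_rot()[:,2]; print("yaw",np.degrees(np.arctan2(z[1],z[0])))
```

```text
30 t 7.19 p [0.4787 0.211  0.1501] F [-0.5  0.4  5.8] M [ 0.127 -0.005  0.124] w 0.0138
yaw 29.784230590651283
45 t 7.7 p [0.4786 0.2109 0.1501] F [-0.5  0.2  6.9] M [-0.06   0.222  0.081] w 0.0134
yaw 44.78281726134698
60 t 8.21 p [0.4785 0.2108 0.1501] F [-2.2 -0.8  8.4] M [-0.235  0.325  0.041] w 0.0137
yaw 59.78421480460447
70 t 8.63 p [0.4785 0.2106 0.1501] F [-2.  -2.4  7.5] M [-0.455  0.404  0.084] w 0.0134
yaw 69.77894964108567
74 t 8.98 p [0.4785 0.2106 0.1501] F [-1.2 -1.8  7.6] M [-0.401  0.356  0.052] w 0.0135
yaw 73.77807188805018
77 t 9.33 p [0.4785 0.2106 0.1501] F [-1.4 -1.8  8.2] M [-0.559  0.408  0.106] w 0.0139
yaw 76.77689225316303
```

Run:
```python
from rob import *
H=[.4788,.2110,.150]
for y in (78.5,80,81.5,83,84.5,86):
    servo_line(H,R(y),max_speed=.05); dwell(.1); st(y)
    z=current_tcp_rot()[:,2]; print("yaw",np.degrees(np.arctan2(z[1],z[0])))
    if abs(current_moment()[2])>.35: break
```

```text
78.5 t 9.68 p [0.4785 0.2106 0.1501] F [-1.9 -2.1  7.7] M [-0.576  0.422  0.013] w 0.0133
yaw 78.27729962828151
80 t 10.03 p [0.4785 0.2105 0.1501] F [-2.  -2.8  7.2] M [-0.486  0.36  -0.555] w 0.0135
yaw 79.74373372495236
```

```bash
python3 - <<'E'
from rob import *
H=[.4788,.2110,.150]
gripper_open(); st("open")
servo_line([H[0],H[1],.25],max_speed=.2)
K=[.5497,-.1388]
movep([*K,.20],R(145)); st()
import cv2,pickle
for n in("top","scene"):
    L=[camera(n) for _ in range(4)]; c=L[0]; c["f"]=np.mean([x["image"].astype(float) for x in L],0); c["image"]=c["f"].astype(np.uint8); pickle.dump(c,open(n+"2.pkl","wb"))
from h import *
t=load("top2"); s=load("scene2")
crop(t,200,198,36,34,16,"t_heat2.png");crop(s,322,180,28,28,16,"s_heat2.png")
crop(t,300,150,100,80,7,"t_hov2.png");crop(s,195,195,90,70,7,"s_hov2.png")
E
python3 -c "
import cv2,numpy as np
a=cv2.imread('pics/t_heat2.png');b=cv2.imread('pics/s_heat2.png')
h=min(a.shape[0],b.shape[0]);m=np.hstack([a[:h],b[:h]]);cv2.imwrite('pics/h2.png',cv2.resize(m,(800,int(h*800/m.shape[1]))))
a=cv2.imread('pics/t_hov2.png');b=cv2.imread('pics/s_hov2.png')
h=min(a.shape[0],b.shape[0]);m=np.hstack([a[:h],b[:h]]);cv2.imwrite('pics/hv2.png',cv2.resize(m,(800,int(h*800/m.shape[1]))))"
```

```text
open t 10.72 p [0.4788 0.211  0.15  ] F [-0.3 -0.4  0.5] M [-0.003 -0.021 -0.021] w 0.0858
 t 12.96 p [ 0.5496 -0.1382  0.1997] F [ 0.6 -0.3 -0.5] M [-0.016  0.022 -0.019] w 0.0851
```

View pics/h2.png

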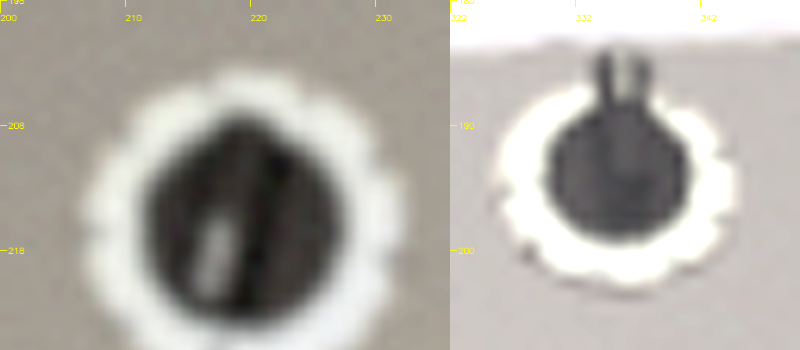

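View pics/hv2.png

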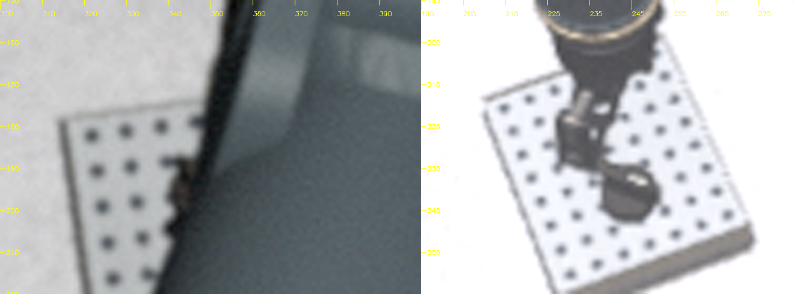

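The heat knob's white line now points to the bath front: (216.5,219) in the top view, near the long mark. Next is grasping the loose knob.

Run:
```python
from rob import *
K=[.5497,-.1388]
print(servo_line([*K,.12],max_speed=.12,contact_N=6)); print(servo_line([*K,.0895],max_speed=.04,contact_N=6)); st("down")
close_gripper(40); dwell(.1); st("closed")
print(servo_line([*K,.20],max_speed=.15)); st("up")
import pickle
for n in("scene",):
    L=[camera(n) for _ in range(4)]; c=L[0]; c["f"]=np.mean([x["image"].astype(float) for x in L],0); c["image"]=c["f"].astype(np.uint8); pickle.dump(c,open(n+"3.pkl","wb"))
from h import *
crop(load("scene3"),195,180,90,80,8,"s3.png")
```

```text
False
False
down t 15.08 p [ 0.5499 -0.1388  0.0897] F [-0.4  0.9  0.1] M [ 0.069  0.021 -0.011] w 0.0854
closed t 15.83 p [ 0.5498 -0.1388  0.0897] F [-0.8 -0.3  2.4] M [0.019 0.017 0.02 ] w 0.0131
False
up t 16.72 p [ 0.5493 -0.1387  0.199 ] F [-0.3 -0.1 -0.5] M [ 0.017  0.014 -0.043] w 0.0132
```

View pics/s3.png

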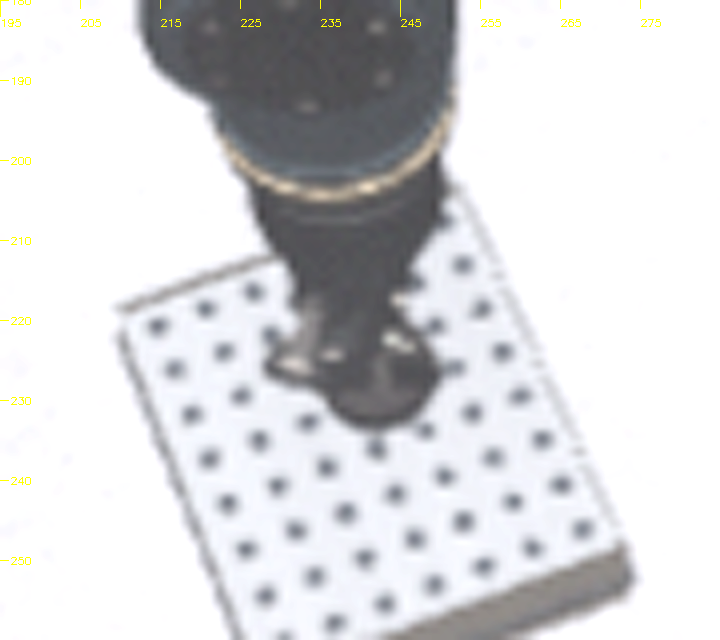

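Run:
```python
from rob import *
servo_line([.5497,-.1388,.26],max_speed=.2)
movep([.5125,.3523,.26],R(55)); st()
servo_line([.5125,.3523,.19],max_speed=.12,contact_N=5); dwell(.2); st("hover")
import pickle
from h import *
for n in("scene","top"):
    L=[camera(n) for _ in range(6)]; c=L[0]; c["f"]=np.mean([x["image"].astype(float) for x in L],0); c["image"]=c["f"].astype(np.uint8); pickle.dump(c,open(n+"4.pkl","wb"))
crop(load("scene4"),345,160,60,55,12,"s4.png");crop(load("top4"),130,170,70,60,10,"t4.png")
```

```text
t 19.44 p [0.5127 0.3518 0.2598] F [ 0.2 -0.6  0.3] M [ 0.054 -0.027  0.021] w 0.0131
hover t 20.38 p [0.5128 0.3525 0.1908] F [ 0.3  0.1 -0.2] M [ 0.01   0.018 -0.027] w 0.0133
```

View pics/s4.png

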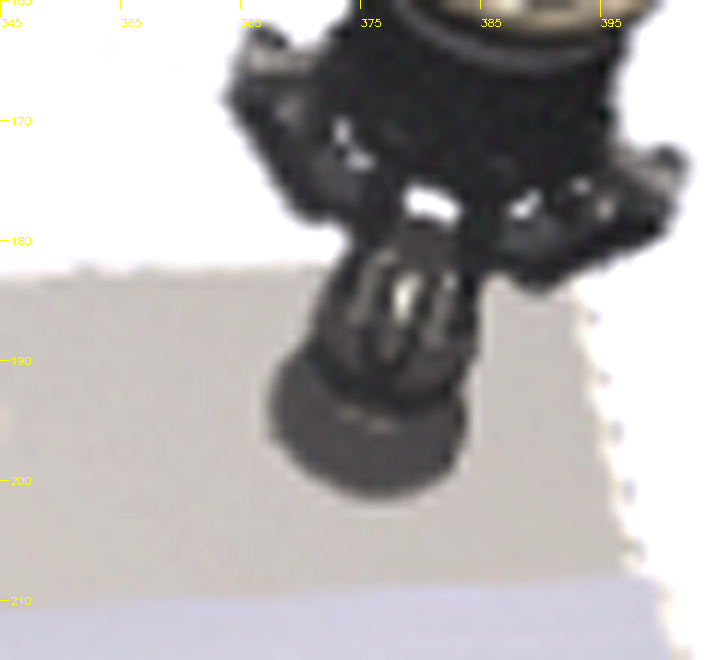

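View pics/t4.png

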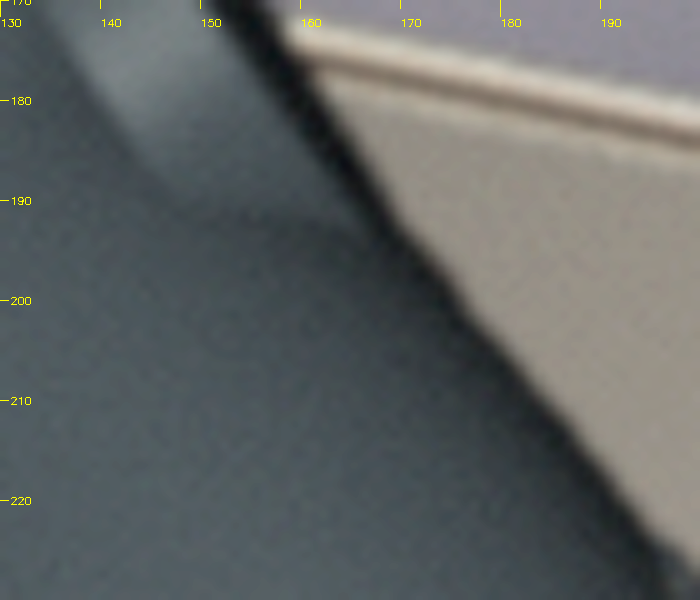

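The hand hides the top view, and in the scene view the black collar at (367–384, 187–202) merges with the knob skirt. I'll slide over to plain deck, where the skirt stands out, and measure the knob-to-TCP offset there.

Run:
```python
from rob import *
st()
servo_line([.4985,.2823,.19],max_speed=.12); dwell(.2); st("side")
import pickle
from h import *
for n in("scene","top"):
    L=[camera(n) for _ in range(6)]; c=L[0]; c["f"]=np.mean([x["image"].astype(float) for x in L],0); c["image"]=c["f"].astype(np.uint8); c["tcp"]=current_tool_pos(); pickle.dump(c,open(n+"5.pkl","wb"))
crop(load("scene5"),325,165,60,50,12,"s5.png"); crop(load("top5"),150,180,80,60,9,"t5.png")
```

```text
t 20.98 p [0.5125 0.3523 0.19  ] F [-0.4 -0.2 -0.8] M [ 0.111 -0.034  0.021] w 0.0131
side t 21.92 p [0.4985 0.2829 0.1898] F [-0.2  0.6  0.3] M [ 0.002 -0.027  0.007] w 0.0133
```

View pics/s5.png

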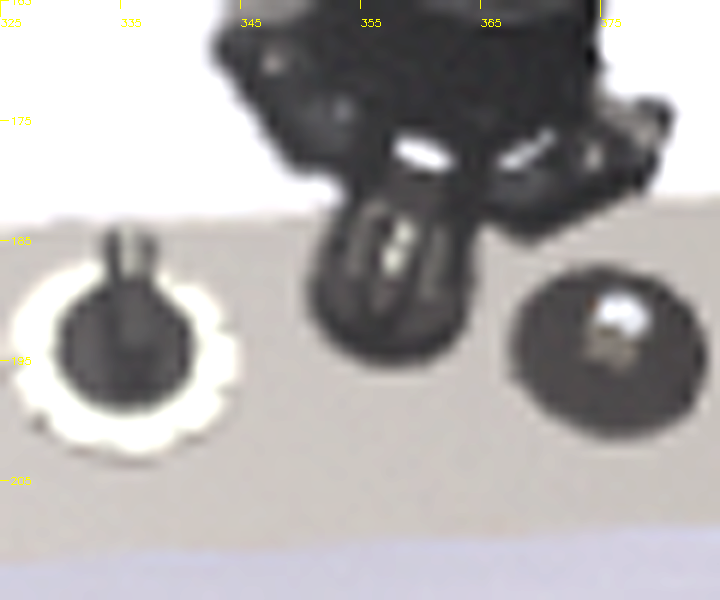

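View pics/t5.png

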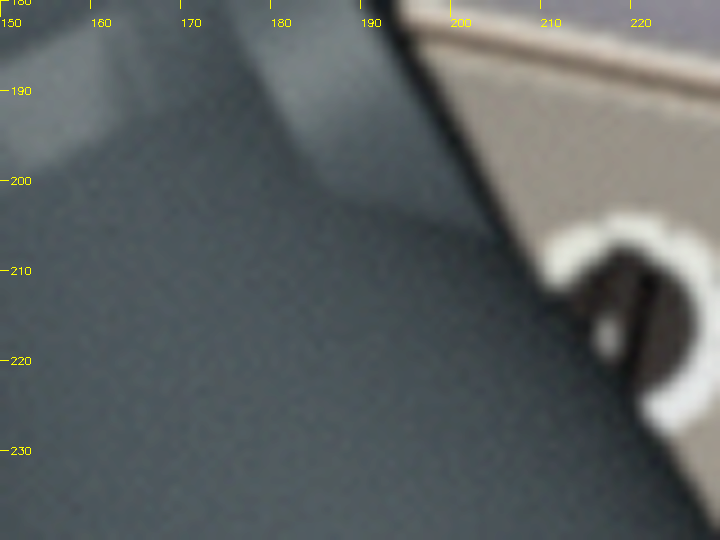

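```bash
cat > run5.py <<'E'
from fit import *
s=load("scene5")
print(s["tcp"])
zu=s["tcp"][2]-.0357
def kn(p): return [(np.vstack([circ(p[0],p[1],.024,zu+.01),circ(p[0],p[1],.024,zu),circ(p[0],p[1],.024,zu+.016)]),101)]
for box in ((346,190,21,11),(346,188,21,13),(346,191,20,9)):
  for sg in (.4,.6):
    r=fitpose([(s,box,kn,2,sg)],[.4985,.2825],[.002,.002]); print(r)
# spindle again in the same image
yaw=np.radians(-35)
def pf2(p): return [(circ(p[0],p[1],.030,.117),1),(np.vstack([dpoly(p[0],p[1],.008,.0045,yaw,.117),dpoly(p[0],p[1],.008,.0045,yaw,.136)]),102),(dpoly(p[0],p[1],.0075,.004,yaw,.137),3)]
print(fitpose([(s,(367,184,21,20),pf2,4,.5)],[.5139,.3517],[.001,.001]))
E
python3 run5.py
```

```text
[0.49847346 0.28241924 0.18992194]
(array([0.50084035, 0.28088264]), np.float64(0.0077193869417882715))
(array([0.50079614, 0.28073108]), np.float64(0.01114364854840529))
(array([0.50086103, 0.28073659]), np.float64(0.012413209369048557))
(array([0.50081744, 0.28075891]), np.float64(0.01628069524325204))
(array([0.50071606, 0.28093323]), np.float64(0.006095908626700901))
(array([0.50074014, 0.28092342]), np.float64(0.00962087402233334))
(array([0.51392352, 0.35171338]), np.float64(0.06453281081577562))
```

Run:
```python
from rob import *
P=[.5115,.3531]
servo_line([*P,.19],max_speed=.12); dwell(.1); st("hover")
print(servo_line([*P,.176],max_speed=.06,contact_N=4)); 
for z in (.172,.170,.168,.166,.164,.162,.160):
    h=servo_line([*P,z],max_speed=.015,contact_N=3.5); st(z)
    if h: print("contact"); break
```

```text
hover t 23.37 p [0.5115 0.3524 0.1901] F [-0.9 -0.2 -0.5] M [-0.006  0.057  0.09 ] w 0.013
False
0.172 t 24.17 p [0.5115 0.3531 0.172 ] F [ 0.6 -1.  -0.1] M [-0.051 -0.025 -0.044] w 0.0131
0.17 t 24.45 p [0.5115 0.3531 0.1699] F [ 0.5 -0.8 -0.1] M [-0.062  0.041  0.028] w 0.0129
0.168 t 24.73 p [0.5115 0.3531 0.1679] F [ 0.6 -1.1 -0.2] M [0.002 0.007 0.011] w 0.0136
0.166 t 25.02 p [0.5114 0.353  0.1659] F [-0.3 -0.  -1.5] M [-0.008  0.014 -0.026] w 0.0135
0.164 t 25.3 p [0.5114 0.3531 0.1639] F [-0.2  0.3 -0.7] M [0.008 0.007 0.003] w 0.0133
0.162 t 25.58 p [0.5114 0.3531 0.1619] F [-0.1  0.3 -0.4] M [ 0.033 -0.018 -0.006] w 0.0133
0.16 t 25.87 p [0.5116 0.3532 0.1602] F [-0.2 -0.   2.8] M [ 0.036 -0.011 -0.004] w 0.0129
```

It slid on with no contact force until about z = 0.160, close to the expected seating height of 0.1587. Now I'll press against the spring.

Run:
```python
from rob import *
P=[.5115,.3531]
for z in (.1585,.157,.1555,.1545,.1538,.1532):
    h=servo_line([*P,z],max_speed=.01,contact_N=20); dwell(.1); st(z)
    if h or current_force()[2]>16: break
```

```text
0.1585 t 26.27 p [0.5116 0.3532 0.1587] F [0.8 0.9 6.1] M [ 0.169 -0.205  0.018] w 0.013
0.157 t 26.67 p [0.5116 0.3532 0.1572] F [1.3 1.2 6. ] M [ 0.109 -0.127 -0.027] w 0.0134
0.1555 t 27.07 p [0.5116 0.3532 0.1558] F [0.6 0.8 6.9] M [-0.018  0.017  0.006] w 0.0132
0.1545 t 27.42 p [0.5117 0.3532 0.1555] F [-1.8 -2.5 15.5] M [-0.343  0.514 -0.011] w 0.0131
0.1538 t 27.77 p [0.5117 0.3533 0.1554] F [-5.  -4.2 23.6] M [-0.681  1.094 -0.009] w 0.0134
```

Force rises hard at z ≈ 0.1555 after about 4.8 mm of sprung travel. But seating began about 1.5 mm higher than I predicted. I'll check the seating depth by touching the knob's solid underside on the spindle top, offset sideways; seated should be 14 mm lower than that touch.

Run:
```python
from rob import *
P=np.array([.5115,.3531]); Q=P+[-.0157,.003]
servo_line([*P,.160],max_speed=.03)
for z in (.1605,.161,.1615): servo_line([*P,z],max_speed=.01); dwell(.05); st(z)
servo_line([*P,.180],max_speed=.06); servo_line([*Q,.180],max_speed=.06); st("off")
h=servo_line([*Q,.165],max_speed=.012,contact_N=2.5); st(h)
z=current_tool_pos()[2]
for _ in range(3): dwell(.1); st()
servo_line([*Q,.180],max_speed=.06)
```

```text
0.1605 t 28.43 p [0.5116 0.3531 0.1604] F [1.4 2.1 2.8] M [ 0.31  -0.436 -0.001] w 0.0132
0.161 t 28.73 p [0.5112 0.3529 0.1607] F [-0.5 -0.5  1. ] M [-0.081  0.076  0.044] w 0.0129
0.1615 t 29.02 p [0.5115 0.3531 0.1614] F [ 0.9  0.1 -0.4] M [-0.007 -0.027  0.015] w 0.0134
off t 29.9 p [0.4954 0.3562 0.1801] F [0.1 1.1 0. ] M [-0.006  0.018 -0.027] w 0.0132
True t 30.55 p [0.4958 0.3561 0.1737] F [-0.2  0.6  3.8] M [ 0.123 -0.185  0.028] w 0.013
 t 30.65 p [0.4958 0.356  0.1738] F [0.7 0.1 4. ] M [ 0.156 -0.278 -0.033] w 0.0129
 t 30.75 p [0.4958 0.3561 0.1738] F [0.6 1.6 4.4] M [ 0.269 -0.411  0.031] w 0.0131
 t 30.85 p [0.4958 0.3561 0.1738] F [2.6 1.2 4.2] M [ 0.278 -0.473 -0.006] w 0.0134
```

The touch came at z ≈ 0.174, so seated should be about 0.160, which matches the observed 0.160–0.1605. The knob was fully on, so I'll refit it and press.

Run:
```python
from rob import *
P=[.5115,.3531]
servo_line([*P,.180],max_speed=.05); dwell(.1)
print(servo_line([*P,.163],max_speed=.025,contact_N=4)); st()
for z in (.160,.158,.1562,.1548,.1542):
    h=servo_line([*P,z],max_speed=.012,contact_N=20); dwell(.15); st(z)
    if current_force()[2]>14: break
import pickle
from h import *
for n in("scene","top"):
    L=[camera(n) for _ in range(3)]; c=L[0]; c["f"]=np.mean([x["image"].astype(float) for x in L],0); c["image"]=c["f"].astype(np.uint8); pickle.dump(c,open(n+"6.pkl","wb"))
crop(load("scene6"),305,160,100,70,8,"s6.png"); cv2.imwrite("pics/sc6.png",load("scene6")["image"][:,:,::-1])
cv2.imwrite("pics/tp6.png",load("top6")["image"][:,:,::-1])
st()
```

```text
False
 t 32.51 p [0.5116 0.3531 0.1631] F [ 0.4  0.1 -0.3] M [ 0.015  0.005 -0.001] w 0.0136
0.16 t 33.06 p [0.5117 0.3532 0.1603] F [0.6 0.6 3.8] M [ 0.081 -0.122  0.029] w 0.0133
0.158 t 33.52 p [0.5116 0.3532 0.1581] F [1.5 0.8 5. ] M [ 0.149 -0.215  0.021] w 0.013
0.1562 t 33.98 p [0.5117 0.3532 0.1565] F [-0.   0.2  5.4] M [ 0.109 -0.076 -0.083] w 0.0131
0.1548 t 34.39 p [0.5117 0.3532 0.1556] F [-1.8 -0.7 12.7] M [-0.182  0.312  0.042] w 0.0132
0.1542 t 34.79 p [0.5118 0.3533 0.1555] F [-3.5 -2.6 19.1] M [-0.502  0.674 -0.015] w 0.0132
 t 35.09 p [0.5118 0.3533 0.1555] F [-3.6 -2.4 17.9] M [-0.462  0.701 -0.024] w 0.0129
```

View pics/s6.png

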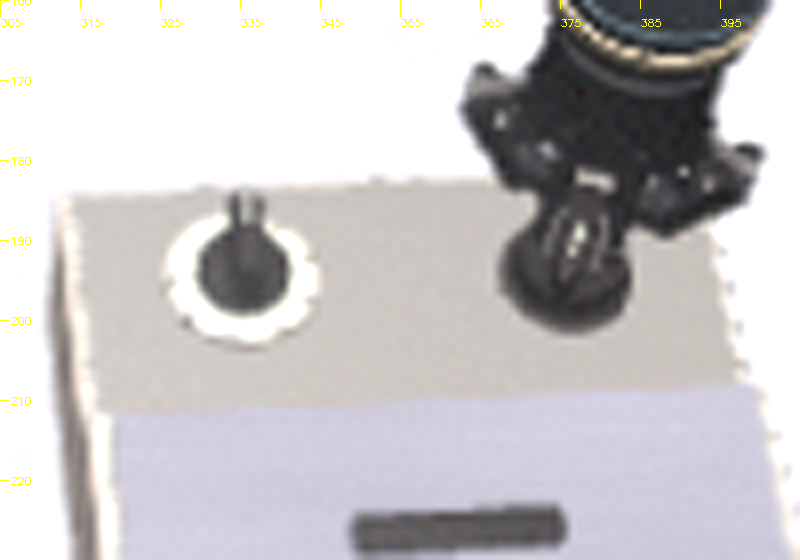

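View pics/sc6.png

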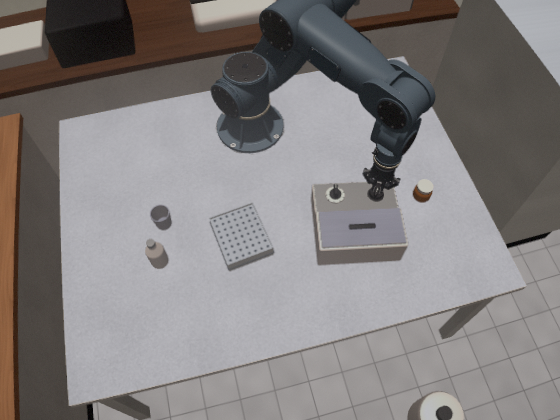

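View pics/tp6.png

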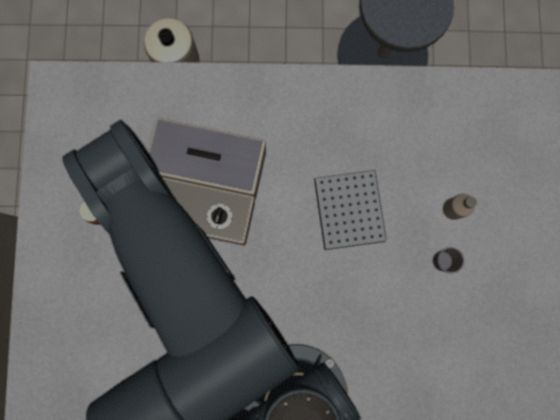

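The knob sits on the spindle at (376,194) in the scene view. The heat knob's line points to the front at (335,186), and the bottle, beaker and jar are where they started. One last check of the heat angle, then I hand in.

```bash
sed -e 's/top1/top2/;s/scene1/scene2/;s/range(-120,-40,10)/(-20,-5)/' run3.py > r6.py; python3 r6.py
python3 - <<'E'
from rob import *
st(); close_job(); st()
E
```

```text
-20 [0.47919301 0.2104058 ] -12.904733641172767 0.07892433552819503 sc [0.47751319 0.21064407] -14.759894966253977 0.12756579434527054
-5 [0.47920583 0.2105064 ] -10.967069902480784 0.08023952613696987 sc [0.47750319 0.21060951] -13.73969487382796 0.12734997081874097
 t 35.09 p [0.5118 0.3533 0.1555] F [-3.6 -2.4 17.9] M [-0.462  0.701 -0.024] w 0.0129
the job is handed in; nothing more can be done
the job is handed in; nothing more can be done
```

The job was done in the order asked and handed in at about 35 s. The arm was still holding the timer knob pressed down with about 18 N.

- **Heat knob:** I turned it about 64° anticlockwise until it met the stop, where the wrist moment jumped to 0.55 N m. In later images its white line points to the bath's front. The fitted bar angle is -11 to -13° from the top camera and about -14° from the scene camera. The bath itself is at about -11°, so the knob is at zero within what I could measure. The scene camera's few degrees of disagreement was not resolved.
- **Timer knob:** I gripped it, turned it 90° to match the spindle's flat, and it slid on without force.
    - **Seating:** It began pressing the spring about 1.5 mm higher than I had predicted. I pulled it off and touched its underside on the spindle top, at z ≈ 0.174. It seats at 0.160, which is the 14 mm bore depth, so it is fully on.
    - **Pressing:** I refitted it and pressed about 4.8 mm through the spring to a hard stop.
- **Bystanders:** The bottle and beaker look unmoved in both final pictures. The jar looks unmoved in the scene view, but the arm partly hides it in the top view.

The two cameras disagreed by 2–3 mm on positions. I got round this by measuring the held knob and the spindle in the same picture. The top camera could not see the final fit because the arm was in the way.

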